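# Refit the washed cooker knob and hold it pressed

### The arm

A 6-joint arm with a two-finger parallel gripper is mounted at the origin on the work surface. World frame = base frame: x ahead of the robot, y to its left, z up, the work surface at z = 0. Lengths are in mm, angles in rad, forces in N, time in s.
With the tool pointing down it reaches from about 350 to 975 mm from the base axis. Payload 7.1 kg.
Tool frame: the origin (TCP) lies at the very end of the fingers, on their centre line; the grasp point (between the pads) lies 19 mm behind it (ctrl.grip_point_offset is the distance from the TCP to the grasp point, in mm); x points along the fingers, y is the direction in which the jaws open and shut, and the axes are right-handed (so a half turn about x gives the same grasp; the last joint's range is limited). The gripper opens to 88 mm and grips with 3 to 60 N. Pads are 20 mm wide; open, the fingers measure 115 mm over their backs; the gripper's body (75 mm by 178 mm) begins 61 mm behind the grasp point.
Start: joints at [-1.177, 0.423, 1.63, -0, 1.089, -0.019], TCP at [250.75, -572.476, 222.675] pointing down, gripper open.
Joint ranges: [-3, 3], [-0.9, 2.11], [0.09, 2.58], [-1.31, 4.45], [0.11, 2.69], [-2.54, 2.54]. Speed limits (rad/s): [2.39, 2.39, 3.01, 3.14, 3.14, 3.14].

### API

Orientations are given as a rotation vector (axis times angle).
In Python, from workcell import ctrl, vision, workorder gives the robot as it stands.
- The arm moves only by the shell command python3 -m crank 'ROWS'. ROWS is JSON, a list of rows, each a list of 3 entries, a list of its own where there are three numbers: the shift along the tool's x, y, z in m, then the turn, a rotation vector about the tool's x, y, z in rad, then the finger opening in m, from 0 to 0.0878. In form: [[[dx, dy, dz], [wx, wy, wz], jaw], ...]. A call has exactly 8 rows; each row shifts and turns the commanded pose from where the row before left it, along the tool's axes as they then stand; what a row does not reach is not made up. A row lasts 1/12 s, in which the tool goes at most 41.7 mm and 7.16 degrees, less where a joint would pass 70% of its speed; a pose out of reach is approached as far as the arm can. A call with a gripper value outside its range is refused whole. The fingers move at their own pace and stop on an object; the grip force is fixed at half the most. Time passes only in rows, so rows that do not move let the fingers close, or fill a call up. It gives the time, the measured TCP pose, the force and the opening at its end, in the units of the state.
- ctrl.get_obs(): the state, without advancing time (a new reading comes with each control period).
- vision.get_image(name): name is "scene" or "top"; returns a dict with "img" (480x640x3 uint8, blue, green, red), "mtx" (3x3 intrinsics, pixels), "k1" (the pictures are not rectified: a ray, as slopes to the right and down, at radius r is drawn at 1 + k1 r^2 times it, then the intrinsics apply), "rvec" (rotation vector, rad) and "tvec" (3), from world to camera coordinates, as OpenCV has them. Camera axes: x right, y down, z forward; pixel columns grow to the right and rows downward; lengths in mm; the calibration is good to about 2 mm. A picture is of the moment at which its call begins. There is no depth.
- workorder.close_job(): hands the job in, once; it reports no verdict.
The state is a dict: "t": time; "qpos": joint angles; "qvel": joint speeds; "joint_torque": joint torques, N m; "ee_pos": TCP position; "orientation": TCP orientation; "ft_force": force on the tool from outside, world axes, zero at the start; "moment": the same for the moment, N m; "width": finger opening in mm.
Only numpy, scipy, OpenCV 4.12 (cv2) and the standard library are available. Lean on these libraries where they do the work, as an engineer would, in place of code of your own. Each camera call takes 0.05 s, during which the arm holds its last target.

### The job

One control knob of the two-burner cooker has been washed and is drying on the red plate, so its brass valve stem is bare. Pick up the knob, turn it so that the half-moon hole underneath matches the flat of the bare stem, push it fully home and press it right down against the valve spring, as for sparking the burner. Finish while still holding the knob down, and leave the other knob and the things on the ledge where they are.

Things in the scene. Friction and masses are not known exactly. Their poses are not given: they have to be found in the camera images.
- knob_mid (a point): loose grey die-cast cooker knob, 120 g, on the red plate, hole down; this point is on its axis, half-way up (18 mm above its underside). Round skirt 44 mm across, 15 mm high; on it a straight bar grip 42 mm long (own x axis), 12 mm wide (own y axis), from 15 to 36 mm above the underside. z axis up. A black line on the bar's top and end marks the pointer end (own -x)
- knob_hole (a point): centre of the mouth of the keyed hole in the knob's underside, on its axis, 18 mm below knob_mid; axes as knob_mid. Hole 13 mm deep, 13.4 mm round, mouth bevelled 1.6 mm; from 4 mm in, up to its roof, it is a half-moon (D): flat wall on the pointer side (own -x), 1.4 mm from the axis, about 0.6 mm play round the stem. Home, the roof rests on the stem end: this point 13 mm below stem_end
- knob_pointer (a point): pointer end of the knob's bar grip, 21 mm from the axis in the knob's own -x direction, 18 mm above the underside. Fitted, it points to the flat of the stem and the white dot: knob and stem axes then parallel, x with x and y with y
- stem_end (a point): middle of the end of the bare upright brass valve stem, on its axis, 22 mm above the cooker's glass when not pressed. Stem 12 mm round; its upper 10 mm is a half-moon (D) with the flat 0.8 mm from the axis; end bevelled. The flat faces the stem's own -x: the cooker's front edge (robot's side) and the white off dot on the glass 34 mm in front of the axis. It does not turn
- stem (a joint): how far the bare stem is pressed down into the cooker, 0 (up, sprung) to 0.005 m (down on its stop); the spring takes 3 N to start and 8 N at the stop
- knob2 (a joint): the same for the neighbouring knob, which is already fitted: 0 up, 0.005 m pressed
- cooker: two-burner table-top gas cooker, 510 mm deep (own x), 300 mm wide (own y), black glass top 75 mm above the ledge; origin under its middle, front edge at own -x. Two knob places 130 mm apart, 50 mm from the front edge: either may be the bare stem, the other has a fitted knob. Pan supports rise to 44 mm above the glass, 96 mm behind the stems. It does not move
- plate: red plastic plate, 200 mm across, rim 20 mm high, flat inner floor 5 mm above the ledge and about 124 mm across; loose; origin at the centre of its underside
- basin: shallow cream enamel basin with a blue rim, 230 mm across, 70 mm high; loose; origin at the centre of its underside
- brush: white brush with green silicone bristles, about 215 mm long (own x), 46 mm wide at the head, 26 mm high, lying on the ledge; loose; origin under its middle
- rest: small wooden chopstick rest, 22 by 52 mm, 13 mm high; loose; origin under its middle
- glass: green drinking glass, 76 mm across the rim, 95 mm high; loose; origin at the centre of its underside
- soap: yellow soap bottle, 64 mm across, 190 mm high; loose; origin at the centre of its underside
Mind the look-alikes: they are no part of the job. What is shaped like the part that bears knob_mid but blue is not meant.

How it is judged:
By the outcome, as a careful person would: the job done as asked, in the order asked, and still so for the second after the job is handed in, while the arm keeps its last pose, push and grip.
It also fails if it takes over 35 s, if anything falls off the work surface, if the arm or the gripper's body presses on something with over 40 N, if the wrist force passes 120 N, or if a joint passes its speed limit or range.

## Working session

There is one attempt and no reset: what is moved stays moved. The work goes in short steps, Python scripts to look and compute and a shell command to move; the robot and the scene stay as the last step left them, time stands still between calls to the robot, and variables do not carry over. Pictures are saved under pics/ and viewed, and the job is handed in when it is done.

```bash
ls; mkdir -p pics; python3 - <<'E'
from workcell import ctrl, vision, workorder
import cv2
for n in("scene","top"):
    d=vision.get_image(n); cv2.imwrite(f"pics/{n}0.png",d["img"])
    print(n,d["mtx"],d["k1"],d["rvec"],d["tvec"])
print(ctrl.get_obs(), ctrl.grip_point_offset)
E
```

```text
pics
scene [[476.7655086    0.         323.02330058]
 [  0.         476.7655086  240.12445445]
 [  0.           0.           1.        ]] -0.06234292372289982 [ 2.28608606  0.66099091 -0.29476152] [-384.34784038 -186.83746035 1550.26048222]
top [[546.58581229   0.         322.97155072]
 [  0.         546.58581229 242.6545281 ]
 [  0.           0.           1.        ]] 0.015234350122650418 [ 2.15726191 -2.11385382  0.18702504] [-130.22234811  533.24774675 1139.4918564 ]
{'t': 0.1, 'qpos': array([-1.17698594e+00,  4.23765102e-01,  1.63060219e+00,  3.44665569e-05,
        1.08859239e+00, -1.90271141e-02]), 'qvel': array([-0.00119416, -0.00187238, -0.00153846,  0.00082391, -0.00041141,
       -0.0010182 ]), 'joint_torque': array([ 1.20713034e-04, -5.45612383e+01, -2.74324214e+01,  6.46381290e-02,
        1.87387259e-02, -7.68108777e-06]), 'ee_pos': array([ 250.58216099, -572.02474994,  221.98347697]), 'orientation': array([ 1.99433457,  0.41902189, -1.99479243]), 'ft_force': array([-0.00688968,  0.55666392,  0.04768506]), 'moment': array([0.04909636, 0.00622721, 0.01173029]), 'width': 88.04624800599163} 18.700000000000003
```

View pics/scene0.png

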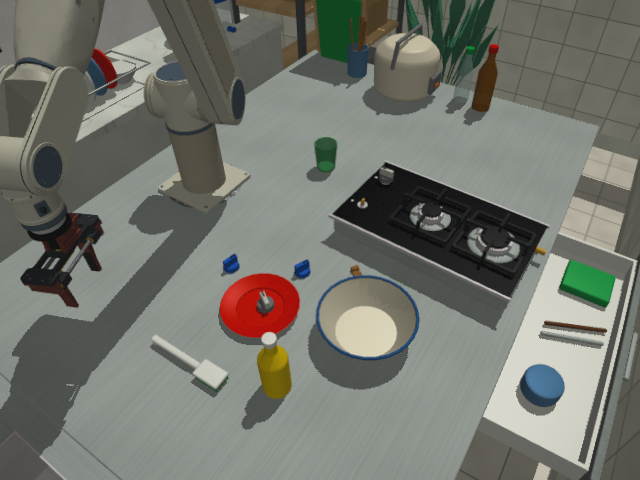

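View pics/top0.png

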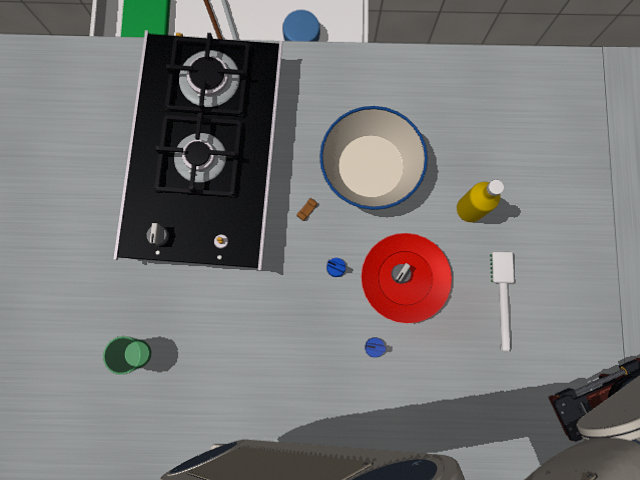

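The top view shows the grey knob on the red plate near (402,272) and the bare stem near (221,240). Its white dot is at (219,257). The fitted knob is at (157,234). I'll zoom in on these.

```bash
cat > h.py <<'E'
import numpy as np, cv2
from workcell import ctrl, vision
from scipy.spatial.transform import Rotation as R
def ray(d,uv):
    K=d["mtx"]; uv=np.asarray(uv,float)
    k=np.array([d["k1"],0,0,0.])
    s=cv2.undistortPoints(uv.reshape(1,1,2),K,k)[0,0]
    Rm=cv2.Rodrigues(np.array(d["rvec"]))[0]
    o=-Rm.T@np.array(d["tvec"]).ravel(); v=Rm.T@np.array([s[0],s[1],1]); return o,v/np.linalg.norm(v)
def onz(d,uv,z):
    o,v=ray(d,uv); return o+v*(z-o[2])/v[2]
def tri(d1,u1,d2,u2):
    o1,v1=ray(d1,u1);o2,v2=ray(d2,u2)
    A=np.c_[v1,-v2]; t=np.linalg.lstsq(A,o2-o1,rcond=None)[0]
    p,q=o1+v1*t[0],o2+v2*t[1]; return (p+q)/2,np.linalg.norm(p-q)
def proj(d,p):
    return cv2.projectPoints(np.array(p,float).reshape(-1,1,3),np.array(d["rvec"],float),np.array(d["tvec"],float),d["mtx"],np.array([d["k1"],0,0,0.]))[0].reshape(-1,2)
def crop(d,c,w,s,name):
    x,y=int(c[0]-w/2),int(c[1]-w/2)
    x=max(0,x);y=max(0,y)
    cv2.imwrite(name,cv2.resize(d["img"][y:y+w,x:x+w],None,fx=s,fy=s,interpolation=cv2.INTER_CUBIC)); print(name,"origin",x,y,"scale",s)
E
python3 - <<'E'
from h import *
t=vision.get_image("top"); s=vision.get_image("scene")
import pickle; pickle.dump((t,s),open("d0.pkl","wb"))
I=[]
for d,c in((t,(402,272)),(t,(221,246)),(s,(265,302)),(s,(362,202))):
    x,y=c[0]-20,c[1]-20
    I.append(cv2.resize(d["img"][y:y+40,x:x+40],(300,300),interpolation=cv2.INTER_CUBIC)); print(x,y)
cv2.imwrite("pics/crops.png",np.vstack([np.hstack(I[:2]),np.hstack(I[2:])]))
E
```

```text
382 252
201 226
245 282
342 182
```

View pics/crops.png

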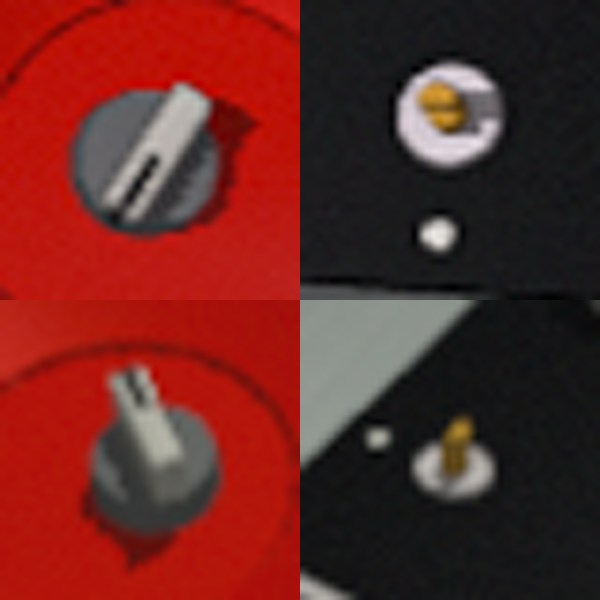

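The crops show the knob's pointer (black line) at top-view pixel about (397,279), with the bar's other end at about (407,264). The white ring round the stem is centred near (220.4,240.8) and the dot near (219,257). Next I'll measure them with masks.

```bash
python3 - <<'E'
from h import *
import pickle; t,s=pickle.load(open("d0.pkl","rb"))
def blobs(d,box,thr,sat=60,inv=False,mn=4):
    x,y,w,h=box; p=d["img"][y:y+h,x:x+w]; hsv=cv2.cvtColor(p,cv2.COLOR_BGR2HSV)
    m=((hsv[...,2]>thr)&(hsv[...,1]<sat)).astype(np.uint8)
    n,l,st,c=cv2.connectedComponentsWithStats(m)
    return [(c[i]+[x,y],st[i,4],(l==i)) for i in range(1,n) if st[i,4]>=mn]
# dots
for d,boxes,nm in((t,[(211,250,16,13),(150,247,16,12)],"top"),(s,[(386-0,0,1,1)],"scene")):
    if nm=="scene": continue
    for b in boxes:
        for c,a,_ in blobs(d,b,120): print(nm,"dot",c.round(2),a,onz(d,c,75).round(1))
for b in [(340,190,18,18),(365,165,16,16)]:
    for c,a,_ in blobs(s,b,120): print("scene dot",c.round(2),a,onz(s,c,75).round(1))
# ring
for d,b,nm in((t,(205,228,32,20),"top"),(s,(352,190,24,24),"scene")):
    x,y,w,h=b;p=d["img"][y:y+h,x:x+w]; hsv=cv2.cvtColor(p,cv2.COLOR_BGR2HSV)
    m=(hsv[...,2]>90).astype(np.uint8); c=max(cv2.findContours(m,0,cv2.CHAIN_APPROX_NONE)[0],key=cv2.contourArea)
    if nm=="top":
        c=cv2.convexHull(c); e=cv2.fitEllipse(c); ctr=np.array(e[0])+[x,y]; print("ring",ctr.round(2),e[1],onz(d,ctr,75).round(1),onz(d,ctr,77).round(1))
    g=((hsv[...,1]>120)&(hsv[...,2]>80)).astype(np.uint8)
    ys,xs=np.nonzero(g); print(nm,"brass",xs.min()+x,xs.max()+x,ys.min()+y,ys.max()+y,xs.mean()+x,ys.mean()+y)
# knob bar
for d,b,nm in((t,(388,256,28,30),"top"),(s,(252,286,30,34),"scene")):
    for thr in(130,150):
      for c,a,m in blobs(d,b,thr):
        pass
        ys,xs=np.nonzero(m); r=cv2.minAreaRect(np.c_[xs+b[0],ys+b[1]].astype(np.float32)); print(nm,"bar",thr,c.round(2),a,r)
        if nm=="top" and a>30:
            bp=cv2.boxPoints(r); P=np.array([onz(d,q,41) for q in bp]); print(P.round(1).tolist(),P.mean(0).round(1), onz(d,c,41).round(1))
# skirt
d=t;b=(385,255,34,34);x,y,w,h=b;p=d["img"][y:y+h,x:x+w];hsv=cv2.cvtColor(p,cv2.COLOR_BGR2HSV)
m=(hsv[...,1]<110).astype(np.uint8);c=max(cv2.findContours(m,0,cv2.CHAIN_APPROX_NONE)[0],key=cv2.contourArea)
e=cv2.minEnclosingCircle(c);print("skirt",e,[onz(d,np.array(cv2.fitEllipse(c)[0])+[x,y],z).round(1) for z in(15,20)])
for z in (5,20,41): print(z)
# plate
hsv=cv2.cvtColor(t["img"],cv2.COLOR_BGR2HSV);m=((hsv[...,1]>180)&(hsv[...,2]>60)&((hsv[...,0]<8)|(hsv[...,0]>172))).astype(np.uint8);m[:, :340]=0;m[340:]=0
c=max(cv2.findContours(m,0,cv2.CHAIN_APPROX_NONE)[0],key=cv2.contourArea);e=cv2.fitEllipse(c);print("plate",e,onz(t,e[0],20).round(1))
print("cam",ray(t,(320,240))[0],ray(s,(320,240))[0])
E
```

```text
top dot [218.67 256.75] 12 [496.2  99.2  75. ]
top dot [157.18 252.18] 11 [503.2 228.4  75. ]
scene dot [345.11 194.74] 132 [464.9 107.8  75. ]
scene dot [352.   199.75] 4 [493.1  98.9  75. ]
scene dot [370.43 170.06] 148 [470.8 249.8  75. ]
ring [220.49 240.78] (13.32199764251709, 13.685240745544434) [530.3  97.1  75. ] [529.9  96.8  77. ]
top brass 217 222 237 243 219.59259259259258 239.8148148148148
scene brass 361 364 198 204 362.3636363636364 200.95454545454547
top bar 130 [402.98 270.86] 86 ((402.60113525390625, 271.438232421875), (5.299989700317383, 18.337963104248047), 32.00538635253906)
[[463.0, -277.1, 41.0], [497.3, -298.3, 41.0], [491.3, -308.0, 41.0], [457.2, -286.8, 41.0]] [ 477.2 -292.5   41. ] [ 478.4 -293.3   41. ]
top bar 150 [403.31 269.92] 62 ((402.6922607421875, 271.4615173339844), (4.437601566314697, 18.30510711669922), 33.690067291259766)
[[463.0, -277.7, 41.0], [496.5, -299.8, 41.0], [491.3, -307.8, 41.0], [457.8, -285.7, 41.0]] [ 477.1 -292.7   41. ] [ 480.5 -294.1   41. ]
scene bar 130 [264.54 297.88] 48 ((264.29998779296875, 297.1000061035156), (12.969194412231445, 4.0249223709106445), 63.43495178222656)
scene bar 150 [265.44 299.  ] 27 ((265.112060546875, 298.5948486328125), (8.534918785095215, 3.4139678478240967), 66.80140686035156)
skirt ((16.5, 17.5), 10.700567245483398) [array([ 477. , -293.2,   15. ]), array([ 476.4, -292.5,   20. ])]
5
20
41
plate ((406.0527038574219, 277.690185546875), (87.1127700805664, 89.66706085205078), 135.1173095703125) [ 466.  -303.2   20. ]
cam [ 336.27600356 -114.74616851 1213.87992668] [ 997.9507987  -814.92751097  962.2507038 ]
```

The two dots come out 129.4 mm apart against 130 expected. The ring centre and the dot + 34 mm agree on a stem at about (530.2, 97.3), with cooker yaw −3.1°. The knob axis is at about (477, −292.6) with yaw −32.5°. Next are the tool axes and the distance to go.

```bash
cat >> h.py <<'E'
def go(target,yaw=None):
    o=ctrl.get_obs(); Rm=R.from_rotvec(o["orientation"]).as_matrix()
    y=np.degrees(np.arctan2(Rm[1,1],Rm[0,1]))
    print("t",round(o["t"],2),"pos",o["ee_pos"].round(2),"jawyaw",round(y,2),"xaxis",Rm[:,0].round(4),"F",o["ft_force"].round(2),"M",o["moment"].round(2),"w",round(o["width"],2),"q",o["qpos"].round(2))
    d=np.array(target)-o["ee_pos"]; print("tool shift mm",(Rm.T@d).round(1),"n",np.linalg.norm(d).round(1))
    if yaw is not None:
        for f in(0,180):
            a=(yaw+f-y+180)%360-180; R2=Rm@R.from_rotvec([np.radians(-a),0,0]).as_matrix()
            print(" yaw",yaw+f,"-> turn world",round(a,2),"tool wx",round(np.radians(-a),4),"shift after turn",(R2.T@d).round(1))
E
python3 -c "
from h import *
go([477.1,-292.6,100],57.5)"
```

```text
t 0.2 pos [ 250.61 -572.17  222.19] jawyaw -66.35 xaxis [-4.e-04  9.e-04 -1.e+00] F [ 0.4  -0.07  0.  ] M [0.01 0.   0.03] w 87.31 q [-1.18  0.42  1.63 -0.    1.09 -0.02]
tool shift mm [ 122.3 -165.1 -319.6] n 380.0
 yaw 57.5 -> turn world 123.85 tool wx -2.1615 shift after turn [122.3 357.4  40.9]
 yaw 237.5 -> turn world -56.15 tool wx 0.9801 shift after turn [ 122.3 -357.4  -40.9]
```

```bash
python3 -m crank '[[[0,-0.020,-0.036],[0,0,0],0.0878],[[0,-0.020,-0.036],[0,0,0],0.0878],[[0,-0.020,-0.036],[0,0,0],0.0878],[[0,-0.020,-0.036],[0,0,0],0.0878],[[0,-0.020,-0.036],[0,0,0],0.0878],[[0,-0.020,-0.036],[0,0,0],0.0878],[[0,-0.020,-0.036],[0,0,0],0.0878],[[0,-0.020,-0.036],[0,0,0],0.0878]]' && python3 -m crank '[[[0,0,0],[0.1225,0,0],0.05],[[0,0,0],[0.1225,0,0],0.05],[[0,0,0],[0.1225,0,0],0.05],[[0,0,0],[0.1225,0,0],0.05],[[0,0,0],[0.1225,0,0],0.05],[[0,0,0],[0.1225,0,0],0.05],[[0,0,0],[0.1225,0,0],0.05],[[0,0,0],[0.1225,0,0],0.05]]'; python3 -c "
from h import *
go([477.1,-292.6,60],57.5)"
```

```text
t: 0.87
ee_pos: [451.2, -308.6, 222.7]
orientation: [1.994, 0.417, -1.994]
ft_force: [0.3, -0.2, 0.6]
width: 87.9
t: 1.53
ee_pos: [450.3, -310.3, 222.5]
orientation: [-1.896, 0.559, 1.896]
ft_force: [0.4, -0.0, 0.1]
width: 50.3
t 1.53 pos [ 450.28 -310.27  222.55] jawyaw -122.84 xaxis [-3.e-04  2.e-04 -1.e+00] F [ 0.35 -0.    0.11] M [0.04 0.06 0.  ] w 50.28 q [-0.63  0.31  1.8  -0.    1.03  1.52]
tool shift mm [162.5 -29.4 -13. ] n 165.7
 yaw 57.5 -> turn world -179.66 tool wx 3.1356 shift after turn [162.5  29.3  13.2]
 yaw 237.5 -> turn world 0.34 tool wx -0.006 shift after turn [162.5 -29.3 -13.2]
```

```bash
python3 -m crank '[[[0,-0.0147,-0.0066],[-0.003,0,0],0.05],[[0,-0.0147,-0.0066],[-0.003,0,0],0.05],[[0.036,0,0],[0,0,0],0.05],[[0.036,0,0],[0,0,0],0.05],[[0.036,0,0],[0,0,0],0.05],[[0.036,0,0],[0,0,0],0.05],[[0.018,0,0],[0,0,0],0.05],[[0,0,0],[0,0,0],0.05]]';  python3 - <<'E'
from h import *
go([477.1,-292.6,22.5],57.5)
t=vision.get_image("top"); s=vision.get_image("scene"); I=[]
for d,c in((t,(402,272)),(s,(265,295))):
    x,y=c[0]-30,c[1]-30
    I.append(cv2.resize(d["img"][y:y+60,x:x+60],(400,400),interpolation=cv2.INTER_CUBIC)); print(x,y)
cv2.imwrite("pics/pre.png",np.hstack(I))
E
```

```text
t: 2.2
ee_pos: [474.5, -290.8, 56.5]
orientation: [-1.895, 0.546, 1.91]
ft_force: [-1.3, 0.1, 0.2]
width: 50.0
t 2.2 pos [ 474.49 -290.81   56.5 ] jawyaw -122.15 xaxis [-0.0067  0.0043 -1.    ] F [-1.26  0.05  0.25] M [ 0.05  0.01 -0.02] w 49.99 q [-0.57  0.57  1.87  0.    0.71  1.56]
tool shift mm [34.   0.1 -3.4] n 34.1
 yaw 57.5 -> turn world 179.65 tool wx -3.1355 shift after turn [34.  -0.1  3.4]
 yaw 237.5 -> turn world -0.35 tool wx 0.0061 shift after turn [34.   0.1 -3.4]
372 242
235 265
```

View pics/pre.png

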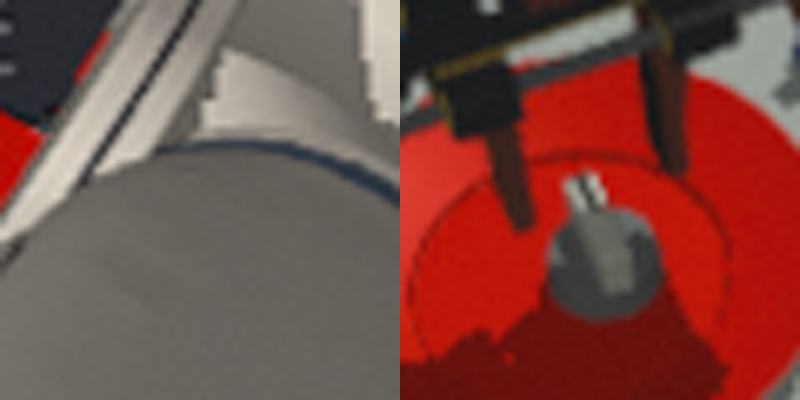

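The scene view shows the fingers at crop (525,230) and (680,175), straddling the bar. The top view is blocked by the arm. I'll lower to just over the skirt.

```bash
python3 -m crank '[[[0,0,-0.0015],[0.006,0,0],0.05],[[0.0,0,0],[0,0,0],0.05],[[0.01,0,0],[0,0,0],0.05],[[0.01,0,0],[0,0,0],0.05],[[0.005,0,0],[0,0,0],0.05],[[0,0,0],[0,0,0],0.05],[[0,0,0],[0,0,0],0.05],[[0,0,0],[0,0,0],0.05]]';  python3 - <<'E'
from h import *
go([477.1,-292.6,23],57.5)
s=vision.get_image("scene"); 
o=ctrl.get_obs();Rm=R.from_rotvec(o["orientation"]).as_matrix();p=o["ee_pos"]
print(proj(s,[p,p+Rm@[0,25,0],p-Rm@[0,25,0],[477.1,-292.6,41]]))
x,y=235,265
cv2.imwrite("pics/pre2.png",cv2.resize(s["img"][y:y+60,x:x+60],(600,600),interpolation=cv2.INTER_CUBIC))
E
```

```text
t: 2.97
ee_pos: [478.5, -293.4, 35.6]
orientation: [-1.9, 0.554, 1.9]
ft_force: [0.3, 0.6, -0.4]
width: 50.2
t 2.97 pos [ 478.52 -293.42   35.56] jawyaw -122.5 xaxis [-2.e-04  1.e-04 -1.e+00] F [ 0.34  0.55 -0.36] M [ 0.1  -0.02  0.  ] w 50.21 q [-0.57  0.61  1.87  0.    0.67  1.57]
tool shift mm [12.6  0.1  1.6] n 12.7
 yaw 57.5 -> turn world 180.0 tool wx -3.1416 shift after turn [12.6 -0.1 -1.6]
 yaw 237.5 -> turn world -0.0 tool wx 0.0 shift after turn [12.6  0.1  1.6]
[[265.7507871  298.81184759]
 [256.1146144  302.31775303]
 [275.28109926 295.34227178]
 [265.25515752 296.98097746]]
```

View pics/pre2.png

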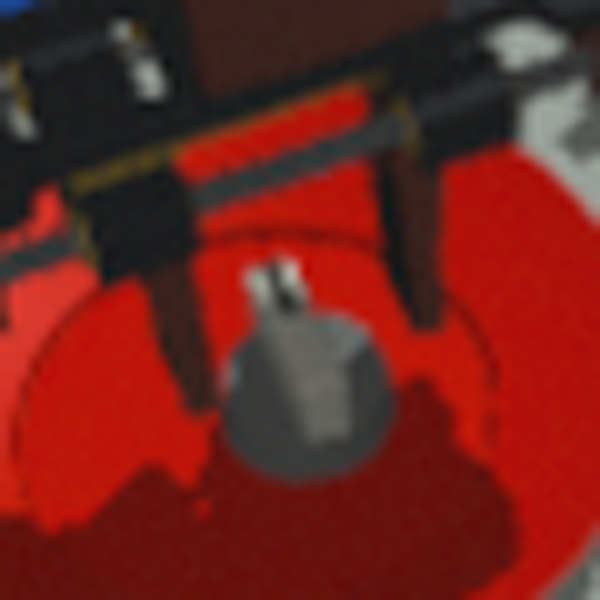

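The fingers straddle the bar, with their tips at crop (205,410) and (425,325), matching the projected TCP. I'll lower and close.

```bash
python3 -m crank '[[[0.007,0,0.0016],[0,0,0],0.05],[[0.006,0,0],[0,0,0],0.05],[[0,0,0],[0,0,0],0.05],[[0,0,0],[0,0,0],0.02],[[0,0,0],[0,0,0],0.01],[[0,0,0],[0,0,0],0.0],[[0,0,0],[0,0,0],0.0],[[0,0,0],[0,0,0],0.0]]' ;  python3 - <<'E'
from h import *
go([477.1,-292.6,23],57.5)
E
```

```text
t: 3.68
ee_pos: [477.3, -292.7, 22.9]
orientation: [-1.9, 0.554, 1.9]
ft_force: [0.2, -0.3, 0.0]
width: 20.3
t 3.68 pos [ 477.33 -292.67   22.85] jawyaw -122.5 xaxis [ 3.e-04 -2.e-04 -1.e+00] F [ 0.19 -0.26  0.04] M [ 0.05 -0.   -0.03] w 20.29 q [-0.57  0.63  1.87 -0.    0.64  1.57]
tool shift mm [-0.1  0.1  0.2] n 0.3
 yaw 57.5 -> turn world 180.0 tool wx -3.1415 shift after turn [-0.1 -0.1 -0.2]
 yaw 237.5 -> turn world -0.0 tool wx 0.0001 shift after turn [-0.1  0.1  0.2]
```

```bash
python3 -m crank '[[[0,0,0],[0,0,0],0],[[0,0,0],[0,0,0],0],[[0,0,0],[0,0,0],0.0],[[0,0,0],[0,0,0],0],[[0,0,0],[0,0,0],0],[[0,0,0],[0,0,0],0.0],[[0,0,0],[0,0,0],0.0],[[0,0,0],[0,0,0],0.0]]' ;  python3 -c "
from h import *
go([477.1,-292.6,23],57.5)"
```

```text
t: 4.35
ee_pos: [477.3, -292.7, 22.8]
orientation: [-1.9, 0.554, 1.9]
ft_force: [-0.1, 0.1, 2.4]
width: 11.5
t 4.35 pos [ 477.31 -292.66   22.83] jawyaw -122.5 xaxis [ 2.e-04 -2.e-04 -1.e+00] F [-0.11  0.15  2.41] M [0.04 0.11 0.  ] w 11.49 q [-0.57  0.63  1.87 -0.    0.64  1.57]
tool shift mm [-0.2  0.1  0.2] n 0.3
 yaw 57.5 -> turn world 180.0 tool wx -3.1415 shift after turn [-0.2 -0.1 -0.2]
 yaw 237.5 -> turn world -0.0 tool wx 0.0001 shift after turn [-0.2  0.1  0.2]
```

```bash
python3 -m crank '[[[-0.005,0,0],[0,0,0],0],[[-0.015,0,0],[0,0,0],0],[[-0.025,0,0],[0,0,0],0.0],[[-0.03,0,0],[0,0,0],0],[[-0.03,0,0],[0,0,0],0],[[-0.03,0,0],[0,0,0],0.0],[[-0.02,0,0],[0,0,0],0.0],[[0,0,0],[0,0,0],0.0]]' ;  python3 - <<'E'
from h import *
go([530.1,97.3,178],86.9)
s=vision.get_image("scene"); 
p=ctrl.get_obs()["ee_pos"]; c=proj(s,[p])[0].astype(int); print(c)
crop(s,c,90,6.6,"pics/lift.png")
E
```

```text
t: 5.02
ee_pos: [479.3, -293.8, 182.2]
orientation: [-1.908, 0.556, 1.894]
ft_force: [0.6, -1.2, -1.7]
width: 11.9
t 5.02 pos [ 479.33 -293.85  182.15] jawyaw -122.5 xaxis [ 0.0063 -0.0039 -1.    ] F [ 0.61 -1.25 -1.66] M [ 0.05 -0.05 -0.  ] w 11.86 q [-0.57  0.38  1.81  0.    0.95  1.57]
tool shift mm [   2.9 -357.2  167.4] n 394.5
 yaw 86.9 -> turn world -150.6 tool wx 2.6285 shift after turn [  2.9 393.3  29.5]
 yaw 266.9 -> turn world 29.4 tool wx -0.5131 shift after turn [   2.9 -393.3  -29.5]
[259 258]
pics/lift.png origin 214 213 scale 6.6
```

View pics/lift.png

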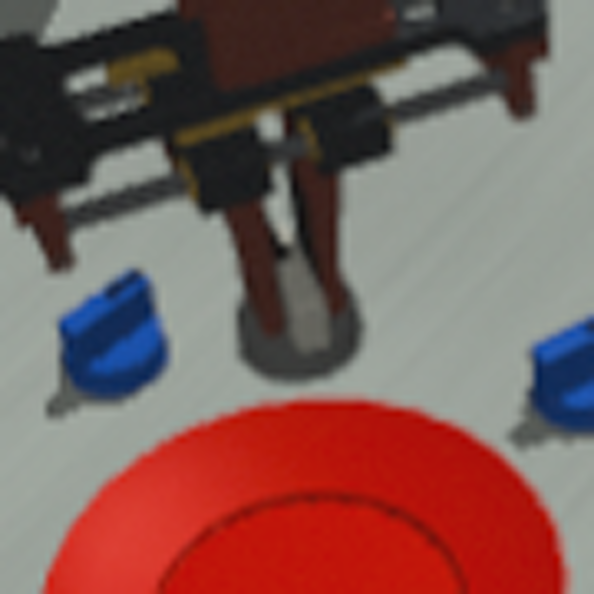

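The knob is held upright between the fingers, at crop (300,330), clear of the plate. Now carrying it to the stem.

```bash
python3 -m crank '[[[0,-0.018,0.0084],[0,0,0],0],[[0,-0.03,0.014],[0,0,0],0],[[0,-0.036,0.0168],[0,0,0],0.0],[[0,-0.036,0.0168],[0,0,0],0],[[0,-0.036,0.0168],[0,0,0],0],[[0,-0.036,0.0168],[0,0,0],0.0],[[0,-0.036,0.0168],[0,0,0],0.0],[[0,-0.036,0.0168],[0,0,0],0.0]]' ; python3 -m crank '[[[0,-0.036,0.0168],[0,0,0],0],[[0,-0.03,0.014],[0,0,0],0],[[0,-0.015,0.007],[0,0,0],0.0],[[0,0,0],[-0.1026,0,0],0],[[0,0,0],[-0.1026,0,0],0],[[0,0,0],[-0.1026,0,0],0.0],[[0,0,0],[-0.1026,0,0],0.0],[[0,0,0],[-0.1026,0,0],0.0]]' ; python3 - <<'E'
from h import *
go([530.1,97.3,178],86.9)
E
```

```text
t: 5.73
ee_pos: [513.7, -1.8, 175.9]
orientation: [-1.897, 0.555, 1.903]
ft_force: [-0.0, -0.3, -1.6]
width: 11.8
t: 6.4
ee_pos: [525.3, 84.9, 175.6]
orientation: [-2.193, 0.054, 2.201]
ft_force: [0.7, -0.1, -1.5]
width: 11.6
t 6.4 pos [525.35  84.9  175.61] jawyaw -92.8 xaxis [-3.6e-03 -5.0e-04 -1.0e+00] F [ 0.75 -0.09 -1.5 ] M [0.16 0.02 0.05] w 11.57 q [0.14 0.35 1.87 0.   0.92 1.76]
tool shift mm [ -2.4 -12.6  -4.1] n 13.5
 yaw 86.9 -> turn world 179.7 tool wx -3.1363 shift after turn [-2.4 12.6  4.1]
 yaw 266.9 -> turn world -0.3 tool wx 0.0053 shift after turn [ -2.4 -12.6  -4.1]
```

```bash
python3 -m crank '[[[0,-0.0126,-0.0041],[0.005,0,0],0],[[0.02,0,0],[0,0,0],0],[[0.015,0,0],[0,0,0],0.0],[[0.010,0,0],[0,0,0],0],[[0,0,0],[0,0,0],0],[[0,0,0],[0,0,0],0.0],[[0,0,0],[0,0,0],0.0],[[0,0,0],[0,0,0],0.0]]' ; python3 - <<'E'
from h import *
go([530.1,97.3,125],86.9)
t=vision.get_image("top"); s=vision.get_image("scene"); I=[]
import pickle; pickle.dump((t,s),open("d1.pkl","wb"))
o=ctrl.get_obs()
p=o["ee_pos"]; print(proj(s,[p]),proj(t,[p]))
for d,c in((t,(221,240)),(s,(362,195))):
    x,y=c[0]-25,c[1]-25
    I.append(cv2.resize(d["img"][y:y+50,x:x+50],(400,400),interpolation=cv2.INTER_CUBIC)); print(x,y)
cv2.imwrite("pics/above.png",np.hstack(I))
E
```

```text
t: 7.07
ee_pos: [532.0, 97.3, 133.3]
orientation: [-2.192, 0.065, 2.19]
ft_force: [-0.7, -0.4, -1.5]
width: 11.6
t 7.07 pos [532.02  97.27 133.25] jawyaw -93.4 xaxis [ 1.e-03  2.e-04 -1.e+00] F [-0.7  -0.4  -1.49] M [0.01 0.04 0.01] w 11.57 q [0.16 0.43 1.88 0.   0.84 1.79]
tool shift mm [8.3 0.1 1.9] n 8.5
 yaw 86.9 -> turn world -179.7 tool wx 3.1364 shift after turn [ 8.3 -0.1 -1.9]
 yaw 266.9 -> turn world 0.3 tool wx -0.0052 shift after turn [8.3 0.1 1.9]
[[364.54564657 188.63475542]] [[215.28294229 234.90041224]]
196 215
337 170
```

View pics/above.png

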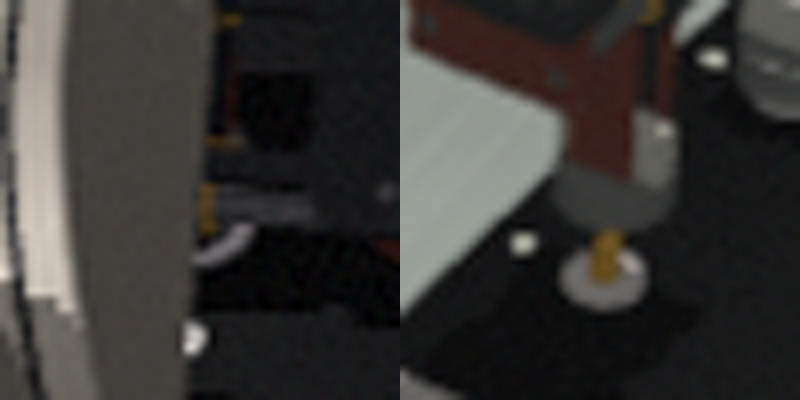

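The top view is blocked by the arm. The scene view shows the knob skirt at crop (615,195) directly above the brass stem at (607,255). I'll settle, then compare measured and predicted silhouette columns.

```bash
python3 -m crank '[[[0,0,0.0019],[-0.005,0,0],0],[[0,0,0],[0,0,0],0],[[0,0,0],[0,0,0],0.0],[[0.0,0,0],[0,0,0],0],[[0,0,0],[0,0,0],0],[[0,0,0],[0,0,0],0.0],[[0,0,0],[0,0,0],0.0],[[0,0,0],[0,0,0],0.0]]' ; python3 - <<'E'
from h import *
go([530.1,97.3,125],86.9)
s=vision.get_image("scene"); import pickle; pickle.dump(s,open("d2.pkl","wb"))
p=ctrl.get_obs()["ee_pos"]
a=np.linspace(0,2*np.pi,120,endpoint=False)
def circ(c,r,z): return np.c_[c[0]+r*np.cos(a),c[1]+r*np.sin(a),np.full(120,z)]
k=np.vstack([circ(p,22,p[2]-17.8),circ(p,22,p[2]-2.8)]); q=proj(s,k); print("skirt pred x",q[:,0].min(),q[:,0].max(),"y max",q[:,1].max())
st=proj(s,circ((530.1,97.3),6,85)); print("stem pred x at z85",st[:,0].min(),st[:,0].max())
rg=proj(s,[[530.1,97.3,75],[530.1,97.3,97]]);print("stem axis",rg)
im=s["img"]; hsv=cv2.cvtColor(im,cv2.COLOR_BGR2HSV)
for y in range(189,209): print(y,im[y,354:376].max(1).tolist() if 0 else im[y,354:376].mean(1).astype(int).tolist())
E
```

```text
t: 7.83
ee_pos: [529.6, 97.4, 132.6]
orientation: [-2.194, 0.059, 2.194]
ft_force: [-0.6, -0.1, -0.8]
width: 11.7
t 7.83 pos [529.63  97.39 132.64] jawyaw -93.11 xaxis [-1.e-04  0.e+00 -1.e+00] F [-0.59 -0.14 -0.81] M [0.02 0.   0.01] w 11.65 q [0.16 0.42 1.88 0.   0.83 1.78]
tool shift mm [ 7.6  0.1 -0.5] n 7.7
 yaw 86.9 -> turn world -179.99 tool wx 3.1415 shift after turn [ 7.6 -0.1  0.5]
 yaw 266.9 -> turn world 0.01 tool wx -0.0001 shift after turn [ 7.6  0.1 -0.5]
skirt pred x 355.5534602684889 371.76092131921934 y max 198.70564830823798
stem pred x at z85 361.0437969079283 365.31606977494044
stem axis [[363.02993162 204.5156027 ]
 [363.3611949  198.56122317]]
189 [151, 119, 63, 49, 42, 39, 37, 40, 38, 37, 36, 64, 85, 92, 93, 89, 62, 21, 21, 19, 24, 23]
190 [146, 110, 56, 54, 51, 46, 41, 40, 38, 37, 37, 67, 87, 90, 92, 89, 64, 26, 21, 19, 23, 22]
191 [131, 85, 52, 56, 57, 55, 51, 46, 38, 39, 39, 71, 89, 92, 91, 85, 62, 29, 19, 21, 22, 21]
192 [100, 47, 51, 54, 57, 56, 57, 55, 49, 46, 48, 66, 80, 86, 85, 73, 49, 25, 21, 21, 21, 24]
193 [37, 39, 50, 53, 56, 57, 56, 57, 57, 57, 58
[... 759 characters left out ...]
2, 22, 23, 20, 22, 21, 24, 23]
202 [16, 14, 12, 35, 66, 93, 89, 64, 70, 69, 112, 140, 112, 52, 20, 23, 22, 25, 22, 24, 21, 24]
203 [12, 14, 16, 65, 95, 104, 89, 67, 72, 70, 79, 134, 137, 78, 23, 24, 22, 20, 21, 19, 22, 22]
204 [14, 12, 23, 78, 104, 104, 90, 71, 67, 71, 85, 98, 102, 76, 21, 21, 24, 24, 23, 25, 25, 25]
205 [14, 15, 18, 70, 98, 105, 99, 89, 84, 88, 98, 103, 98, 70, 22, 20, 20, 23, 23, 21, 24, 25]
206 [13, 14, 15, 50, 83, 101, 104, 104, 104, 103, 104, 103, 88, 49, 10, 13, 18, 21, 23, 23, 21, 23]
207 [14, 13, 13, 11, 50, 80, 93, 97, 100, 97, 94, 89, 65, 22, 12, 15, 12, 16, 19, 20, 21, 23]
208 [12, 15, 15, 13, 14, 24, 43, 65, 74, 64, 51, 38, 14, 15, 14, 12, 14, 13, 16, 14, 21, 23]
```

```bash
python3 - <<'E'
from h import *
import pickle; s=pickle.load(open("d2.pkl","rb")); p=np.array([529.63,97.39,132.64])
a=np.linspace(0,2*np.pi,720,endpoint=False)
def circ(c,r,z): return np.c_[c[0]+r*np.cos(a),c[1]+r*np.sin(a),np.full(720,z)]
def lower(c,r,z,off,cols):
    q=proj(s,circ(c,r,z))+[off,0]; m=q[:,1]>q[:,1].mean(); q=q[m]; q=q[q[:,0].argsort()]
    return np.interp(cols,q[:,0],q[:,1]).round(2)
im=s["img"].mean(2)
def meas(cols,lo,hi,bg):
    out=[]
    for c in cols:
        v=im[lo:hi,c]; f=np.clip((v-bg)/(v[0]-bg),0,1); out.append(lo-.5+f.sum())
    return np.round(out,2)
C=[358,359,360,365,366,367]; print("skirt pred",lower(p,21.3,p[2]-17.8,-1.15,C),"meas",meas(C,194,201,21) if 1 else 0)
C=[360,361,362,363,364]
for r,z in((14.5,75),(14.5,77)): print("ring pred",lower((530.1,97.3),r,z,-1.05,C))
print("meas",meas(C,206,211,13))
# white dot
b=im[195:205,346:358]-30; b[b<30]=0; ys,xs=np.mgrid[195:205,346:358]; 
w=b.copy(); print("dot",(xs*w).sum()/w.sum(),(ys*w).sum()/w.sum(),"pred",proj(s,[[496.2,99.2,75]])); print(w.astype(int))
E
```

```text
skirt pred [197.55 197.95 198.23 198.31 198.05 197.66] meas [197.26 198.04 198.32 198.33 197.72 197.48]
ring pred [207.59 207.82 207.91 207.87 207.69]
ring pred [207.05 207.28 207.37 207.33 207.16]
meas [207.72 208.01 208.14 208.03 207.82]
dot 348.91527418216043 197.48470228289005 pred [[352.98569644 200.06122992]]
[[123 124 124 123 111  69   0   0   0   0   0   0]
 [124 122 118 105  68   0   0   0   0   0   0   0]
 [123 119  93  44   0   0   0   0   0   0   0   0]
 [119  94  44   0   0   0   0   0   0   0   0   0]
 [ 94  45   0   0   0  66  94  65   0   0   0   0]
 [ 44   0   0   0   0 108 143  97   0   0   0   0]
 [  0   0   0   0   0  65  69   0   0   0   0   0]
 [  0   0   0   0   0   0   0   0   0   0   0   0]
 [  0   0   0   0   0   0   0   0   0   0   0  35]
 [  0   0   0   0   0   0   0   0   0   0   0  48]]
```

Relative to the stem, the knob is within about 0.4 mm sideways. In depth it agrees within about 1 mm. Both objects show the same −1.1 px camera bias. I'll go down in small steps and watch the force.

```bash
python3 -m crank '[[[0.004,0,-0.0005],[0,0,0],0],[[0.004,0,0],[0,0,0],0],[[0.004,0,0],[0,0,0],0.0],[[0.003,0,0],[0,0,0],0],[[0.001,0,0],[0,0,0],0],[[0.001,0,0],[0,0,0],0.0],[[0.001,0,0],[0,0,0],0.0],[[0,0,0],[0,0,0],0.0]]' ; python3 - <<'E'
from h import *
go([530.1,97.3,112],86.9)
E
```

```text
t: 8.55
ee_pos: [530.1, 97.3, 114.5]
orientation: [-2.194, 0.06, 2.194]
ft_force: [0.4, 0.1, -0.9]
width: 11.7
t 8.55 pos [530.11  97.33 114.51] jawyaw -93.11 xaxis [-2.e-04 -0.e+00 -1.e+00] F [ 0.42  0.14 -0.86] M [0.03 0.   0.02] w 11.7 q [ 0.16  0.45  1.89 -0.    0.8   1.78]
tool shift mm [2.5 0.  0. ] n 2.5
 yaw 86.9 -> turn world -179.99 tool wx 3.1415 shift after turn [ 2.5 -0.  -0. ]
 yaw 266.9 -> turn world 0.01 tool wx -0.0001 shift after turn [2.5 0.  0. ]
```

```bash
python3 -m crank '[[[0.0005,0,0],[0,0,0],0],[[0.0005,0,0],[0,0,0],0],[[0.0005,0,0],[0,0,0],0.0],[[0.0005,0,0],[0,0,0],0],[[0.0005,0,0],[0,0,0],0],[[0.0,0,0],[0,0,0],0.0],[[0,0,0],[0,0,0],0.0],[[0,0,0],[0,0,0],0.0]]' ; python3 - <<'E'
from h import *
go([530.1,97.3,112],86.9)
E
```

```text
t: 9.22
ee_pos: [530.2, 97.3, 112.2]
orientation: [-2.194, 0.059, 2.194]
ft_force: [-0.8, -0.2, -0.6]
width: 11.7
t 9.22 pos [530.17  97.35 112.2 ] jawyaw -93.1 xaxis [ 0. -0. -1.] F [-0.79 -0.16 -0.56] M [0.03 0.05 0.01] w 11.7 q [ 0.16  0.46  1.89 -0.    0.79  1.78]
tool shift mm [0.2 0.  0.1] n 0.2
 yaw 86.9 -> turn world -180.0 tool wx 3.1415 shift after turn [ 0.2 -0.  -0.1]
 yaw 266.9 -> turn world 0.0 tool wx -0.0001 shift after turn [0.2 0.  0.1]
```

```bash
python3 -m crank '[[[0.0005,0,0],[0,0,0],0],[[0.0005,0,0],[0,0,0],0],[[0.0005,0,0],[0,0,0],0.0],[[0.0005,0,0],[0,0,0],0],[[0.0005,0,0],[0,0,0],0],[[0.0005,0,0],[0,0,0],0.0],[[0,0,0],[0,0,0],0.0],[[0,0,0],[0,0,0],0.0]]' ; python3 - <<'E'
from h import *
go([530.1,97.3,102],86.9)
E
```

```text
t: 9.88
ee_pos: [530.1, 97.3, 109.1]
orientation: [-2.194, 0.059, 2.194]
ft_force: [0.2, 0.3, -1.5]
width: 11.7
t 9.88 pos [530.15  97.34 109.14] jawyaw -93.1 xaxis [-0.e+00 -1.e-04 -1.e+00] F [ 0.23  0.33 -1.55] M [-0.01 -0.03 -0.03] w 11.71 q [ 0.16  0.46  1.89 -0.    0.79  1.78]
tool shift mm [7.1 0.  0. ] n 7.1
 yaw 86.9 -> turn world -180.0 tool wx 3.1415 shift after turn [ 7.1 -0.  -0. ]
 yaw 266.9 -> turn world 0.0 tool wx -0.0001 shift after turn [7.1 0.  0. ]
```

```bash
python3 -m crank '[[[0.001,0,0],[0,0,0],0],[[0.001,0,0],[0,0,0],0],[[0.001,0,0],[0,0,0],0.0],[[0.0005,0,0],[0,0,0],0],[[0.0005,0,0],[0,0,0],0],[[0.0005,0,0],[0,0,0],0.0],[[0,0,0],[0,0,0],0.0],[[0,0,0],[0,0,0],0.0]]' ; python3 - <<'E'
from h import *
go([530.1,97.3,102],86.9)
E
```

```text
t: 10.55
ee_pos: [530.2, 97.4, 104.6]
orientation: [-2.194, 0.059, 2.194]
ft_force: [0.2, -0.7, -2.2]
width: 11.9
t 10.55 pos [530.15  97.35 104.64] jawyaw -93.1 xaxis [ 0. -0. -1.] F [ 0.15 -0.73 -2.15] M [-0.06 -0.09  0.05] w 11.87 q [ 0.16  0.47  1.9  -0.    0.78  1.78]
tool shift mm [2.6 0.1 0. ] n 2.6
 yaw 86.9 -> turn world -180.0 tool wx 3.1415 shift after turn [ 2.6 -0.1 -0. ]
 yaw 266.9 -> turn world 0.0 tool wx -0.0001 shift after turn [2.6 0.1 0. ]
```

```bash
python3 -m crank '[[[0.0005,0,0],[0,0,0],0],[[0.0005,0,0],[0,0,0],0],[[0.0005,0,0],[0,0,0],0.0],[[0.0005,0,0],[0,0,0],0],[[0.0005,0,0],[0,0,0],0],[[0.0005,0,0],[0,0,0],0.0],[[0,0,0],[0,0,0],0.0],[[0,0,0],[0,0,0],0.0]]' ; python3 - <<'E'
from h import *
go([530.1,97.3,97],86.9)
E
```

```text
t: 11.22
ee_pos: [530.2, 97.3, 101.8]
orientation: [-2.194, 0.059, 2.194]
ft_force: [0.3, -0.9, 0.7]
width: 12.1
t 11.22 pos [530.18  97.32 101.78] jawyaw -93.1 xaxis [ 1.e-04 -0.e+00 -1.e+00] F [ 0.34 -0.87  0.65] M [-0.02  0.   -0.03] w 12.13 q [ 0.16  0.47  1.9  -0.    0.77  1.78]
tool shift mm [4.8 0.  0.1] n 4.8
 yaw 86.9 -> turn world -180.0 tool wx 3.1415 shift after turn [ 4.8 -0.  -0.1]
 yaw 266.9 -> turn world 0.0 tool wx -0.0001 shift after turn [4.8 0.  0.1]
```

Contact starts right at the expected home height (TCP 101.8, force +2 N). Next I'll press against the spring.

```bash
python3 -m crank '[[[0.0005,0,0],[0,0,0],0],[[0.0005,0,0],[0,0,0],0],[[0.0005,0,0],[0,0,0],0.0],[[0.0005,0,0],[0,0,0],0],[[0.0005,0,0],[0,0,0],0],[[0.0005,0,0],[0,0,0],0.0],[[0,0,0],[0,0,0],0.0],[[0,0,0],[0,0,0],0.0]]' ; python3 - <<'E'
from h import *
go([530.1,97.3,97],86.9)
E
```

```text
t: 11.88
ee_pos: [530.2, 97.4, 98.7]
orientation: [-2.194, 0.059, 2.194]
ft_force: [-0.2, -0.9, 4.0]
width: 11.6
t 11.88 pos [530.2   97.36  98.74] jawyaw -93.11 xaxis [ 1.e-04  0.e+00 -1.e+00] F [-0.21 -0.91  4.  ] M [-0.11  0.16 -0.01] w 11.62 q [ 0.16  0.48  1.9  -0.    0.76  1.78]
tool shift mm [1.7 0.1 0.1] n 1.7
 yaw 86.9 -> turn world -179.99 tool wx 3.1415 shift after turn [ 1.7 -0.1 -0.1]
 yaw 266.9 -> turn world 0.01 tool wx -0.0001 shift after turn [1.7 0.1 0.1]
```

```bash
python3 -m crank '[[[0.0005,0,0],[0,0,0],0],[[0.0005,0,0],[0,0,0],0],[[0.0005,0,0],[0,0,0],0.0],[[0.0003,0,0],[0,0,0],0],[[0,0,0],[0,0,0],0],[[0,0,0],[0,0,0],0.0],[[0,0,0],[0,0,0],0.0],[[0,0,0],[0,0,0],0.0]]' ; python3 - <<'E'
from h import *
go([530.1,97.3,97],86.9)
E
```

```text
t: 12.55
ee_pos: [530.2, 97.4, 97.1]
orientation: [-2.194, 0.059, 2.194]
ft_force: [-1.3, -1.1, 6.2]
width: 11.9
t 12.55 pos [530.24  97.35  97.07] jawyaw -93.11 xaxis [ 2.e-04  0.e+00 -1.e+00] F [-1.31 -1.06  6.19] M [-0.14  0.25  0.02] w 11.91 q [ 0.16  0.48  1.9  -0.    0.76  1.78]
tool shift mm [0.1 0.1 0.1] n 0.2
 yaw 86.9 -> turn world -179.99 tool wx 3.1415 shift after turn [ 0.1 -0.1 -0.1]
 yaw 266.9 -> turn world 0.01 tool wx -0.0001 shift after turn [0.1 0.1 0.1]
```

The force is following the spring curve (about 7.4 N net). I'll continue to the stop.

```bash
python3 -m crank '[[[0.0003,0,0],[0,0,0],0],[[0.0003,0,0],[0,0,0],0],[[0.0003,0,0],[0,0,0],0.0],[[0.0002,0,0],[0,0,0],0],[[0,0,0],[0,0,0],0],[[0,0,0],[0,0,0],0.0],[[0,0,0],[0,0,0],0.0],[[0,0,0],[0,0,0],0.0]]' ; python3 - <<'E'
from h import *
go([530.1,97.3,97],86.9)
E
```

```text
t: 13.22
ee_pos: [530.3, 97.4, 96.5]
orientation: [-2.194, 0.059, 2.194]
ft_force: [-3.2, -1.1, 12.3]
width: 11.8
t 13.22 pos [530.26  97.36  96.52] jawyaw -93.11 xaxis [ 3.e-04  1.e-04 -1.e+00] F [-3.2  -1.11 12.32] M [-0.23  0.61  0.06] w 11.81 q [0.16 0.48 1.9  0.   0.76 1.78]
tool shift mm [-0.5  0.1  0.2] n 0.5
 yaw 86.9 -> turn world -179.99 tool wx 3.1415 shift after turn [-0.5 -0.1 -0.2]
 yaw 266.9 -> turn world 0.01 tool wx -0.0001 shift after turn [-0.5  0.1  0.2]
```

```bash
python3 -m crank '[[[0.0002,0,0],[0,0,0],0],[[0.0002,0,0],[0,0,0],0],[[0,0,0],[0,0,0],0.0],[[0,0,0],[0,0,0],0],[[0,0,0],[0,0,0],0],[[0,0,0],[0,0,0],0.0],[[0,0,0],[0,0,0],0.0],[[0,0,0],[0,0,0],0.0]]' ; python3 - <<'E'
from h import *
go([530.1,97.3,97],86.9)
s=vision.get_image("scene")
x,y=325,155
cv2.imwrite("pics/end.png",cv2.resize(s["img"][y:y+70,x:x+90],(770,600),interpolation=cv2.INTER_CUBIC))
p=ctrl.get_obs()["ee_pos"]
a=np.linspace(0,2*np.pi,720); c=np.c_[530.2+21.3*np.cos(a),97.3+21.3*np.sin(a),a*0+79]
q=proj(s,c);print("pred skirt bottom row if pressed",q[:,1].max()); c[:,2]=84; print("if up",proj(s,c)[:,1].max())
print(s["img"][200:214,358:368].mean(2).astype(int))
E
```

```text
t: 13.88
ee_pos: [530.4, 97.4, 96.5]
orientation: [-2.195, 0.059, 2.193]
ft_force: [-4.4, -1.2, 15.4]
width: 11.8
t 13.88 pos [530.36  97.39  96.48] jawyaw -93.1 xaxis [ 6.e-04  1.e-04 -1.e+00] F [-4.44 -1.23 15.38] M [-0.24  0.79 -0.04] w 11.77 q [0.16 0.48 1.9  0.   0.76 1.78]
tool shift mm [-0.5  0.1  0.3] n 0.6
 yaw 86.9 -> turn world -180.0 tool wx 3.1415 shift after turn [-0.5 -0.1 -0.3]
 yaw 266.9 -> turn world 0.0 tool wx -0.0001 shift after turn [-0.5  0.1  0.3]
pred skirt bottom row if pressed 208.4574307602321
if up 207.10828450376113
[[45 42 38 40 38 38 44 75 91 93]
 [54 51 45 40 40 38 49 77 90 93]
 [56 57 53 49 50 47 54 74 84 91]
 [57 56 58 56 57 55 55 57 64 80]
 [55 57 57 57 56 57 56 58 58 57]
 [54 56 56 58 57 58 58 57 56 56]
 [57 56 56 57 57 58 58 58 56 54]
 [49 51 57 59 57 56 57 54 50 44]
 [22 35 44 48 49 49 48 40 29 22]
 [12 14 13 15 18 19 16 17 14 11]
 [13 16 12 12 12 13 13 16 10 11]
 [13 13 14 15 12 13 15 12 14 14]
 [15 12 14 15 13 13 15 11 15 16]
 [10 10 12 13 13 11 12 12 13 16]]
```

View pics/end.png

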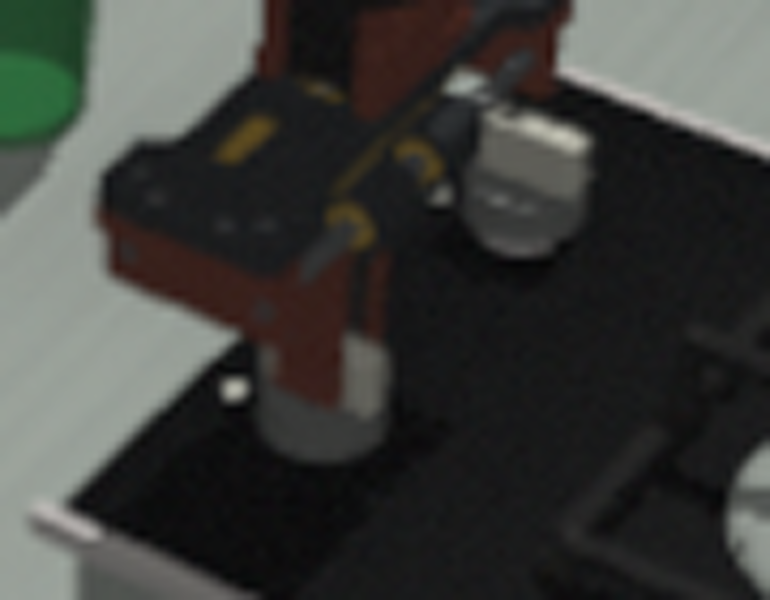

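The knob is seated over the ring, with its skirt bottom at row ≈208.3 (208.5 predicted if pressed, 207.1 if up). It is in line with the white dot at crop (235,390), and the neighbouring knob is undisturbed. TCP z no longer moves as the force rises from 12 to 15 N, so the stem is on its stop. Handing in.

```bash
python3 -c "
from workcell import workorder
print(workorder.close_job())"
```

```text
the job is handed in; nothing more can be done
None
```

I picked the grey knob off the red plate, turned it about 29° so its pointer faced the white dot, and pushed it home on the bare stem. I then pressed it down onto the valve stop and handed the job in at about 14 s, still gripping and pushing.

**Last checks that agreed:**
- **Fit:** contact began at the height where the knob should be home (TCP z 101.8 mm), with no resistance on the way down as the half-moon engaged.
- **Pressed down:** the force followed the spring for about 5 mm. It then rose to 15 N with TCP z steady at 96.5 mm, so the stem is on its stop.
- **Camera:** the knob's lower edge sat at row 208.3, against 208.5 predicted for pressed and 207.1 for up.
- **Surroundings:** in the last close-up the neighbouring knob looked undisturbed. I took no fresh full picture of the other things on the ledge.

**Checks that disagreed or could not be made:**
- The scene camera was off by about 1.1 px sideways, equally for knob and stem, so their relative position held.
- The arm hid the pick and the fit from the top camera, so it could not confirm either.
- A sideways force of about 4 N remains in the final push.

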